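# Lay the turned stool rungs in their drilling cradles

### The arm

A 6-joint arm with a two-finger parallel gripper is mounted at the origin on the work surface. World frame = base frame: x ahead of the robot, y to its left, z up, the work surface at z = 0. Lengths are in mm, angles in rad, forces in N, time in s.
With the tool pointing down it reaches from about 400 to 925 mm from the base axis. Payload 12.5 kg.
Tool frame: the origin (TCP) lies midway between the tips of the shut fingers; the grasp point (between the pads) lies 19 mm behind it (env.pinch_z is the z of the grasp point in the tool frame, in mm); z points along the fingers, y is the line along which they close (so a half turn about z gives the same grasp; the last joint's range is limited). The gripper opens to 95 mm and grips with 3 to 60 N. Pads are 20 mm wide; open, the fingers measure 119 mm over their backs; the gripper's body (75 mm by 180 mm) begins 59 mm behind the grasp point.
Start: joints at [-1.306, 0.491, 1.559, -0, 1.092, -0.106], TCP at [226.5, -582.537, 176.361] pointing down, gripper open.
Joint ranges: [-3.1, 3.1], [-0.84, 2.19], [0.05, 2.79], [-1.13, 4.28], [0.06, 2.93], [-2.69, 2.69]. Speed limits (rad/s): [2.22, 2.22, 2.79, 3.14, 3.14, 3.14].

### API

Orientations are given as [roll, pitch, yaw] about the fixed x, y, z axes, in that order (R = Rz(yaw) Ry(pitch) Rx(roll)).
In Python, from cell import env, eyes gives the robot as it stands.
- The arm moves only by the shell command python3 -m inch 'ROWS'. ROWS is JSON, a list of rows, each a list of 3 entries, a list of its own where there are three numbers: the shift along the tool's x, y, z in units of 60 mm (1.0 is 60 mm), then the turn about the tool's z in units of 5 degrees (1.0 is 5 degrees), then the closure, from -1 (fully open) to 1 (shut). In form: [[[tx, ty, tz], turn, claw], ...]. A call has exactly 10 rows; each row shifts and turns the commanded pose from where the row before left it, along the tool's axes as they then stand; what a row does not reach is not made up. A row lasts 1/8 s, in which the tool goes at most 62.5 mm and 10.7 degrees, less where a joint would pass 70% of its speed; a pose out of reach is approached as far as the arm can. A call is refused whole if a number of a shift passes 1 or a number of a turn 1, either way. A call with a gripper value outside its range is refused whole. The fingers move at their own pace and stop on an object; the grip force is fixed at half the most. Time passes only in rows, so rows that do not move let the fingers close, or fill a call up. It gives the time, the measured TCP pose, the force, the opening and the grip force at its end, in the units of the state.
- env.state(): the state, without advancing time (a new reading comes with each control period).
- eyes.read_camera(name): name is "scene" or "top" or "wrist"; returns a dict with "pixels" (420x560x3 uint8, red, green, blue), "fx", "fy", "cx", "cy" (pixels), "extrinsics" (4x4, takes a point from world to camera coordinates). Camera axes: x right, y down, z forward; pixel columns grow to the right and rows downward; lengths in mm; the calibration is good to about 2 mm. A picture is of the moment at which its call begins. There is no depth.
- env.job_done(): hands the job in; it is judged then, once.
Trained networks look in a picture, given as the dict that the camera call returned (one of the last four; its "shot" number tells which), for a name from the list of things; names that differ only in an ending like _2 or _b are one class to them, and where a whole thing is asked for, a point or a joint stands for the part that bears it (a point fixed in the world has none). Each returns a list of dicts, best first, with "score" (0 to 1); they miss things now and then, are a little off and sometimes report something else, mostly with a low value. They report only what shows in the picture. A call takes as long as a camera call. They do not tell look-alikes from the thing itself.
- eyes.boxes_of(name, picture): "centre" ([row, column] in pixels, amid what is visible of it).
- eyes.cut_out(name, picture): "mask" (420x560 bool, what is visible of it) and "centre" ([row, column] in pixels, amid what is visible of it).
- eyes.spot_point(name, picture): "centre" ([row, column] in pixels: a listed point, or the origin of a listed thing).
The state is a dict: "t": time; "joints": joint angles; "qvel": joint speeds; "tau": joint torques, N m; "eef_pos": TCP position; "tcp_rot": TCP orientation; "ft_force": force on the tool from outside, world axes, zero at the start; "moment": the same for the moment, N m; "opening": opening from 0.0 (shut) to 1.0 (fully open); "grip_force": force on a finger pad.
Only numpy, scipy, OpenCV 4.12 (cv2) and the standard library are available. Lean on these libraries where they do the work, as an engineer would, in place of code of your own. Each camera call takes 0.05 s, during which the arm holds its last target. There are 200 camera calls.

### The job

The four turned stool rungs lie in mixed order on the green stock rack. Lay them all across to the grey jig board for drilling, each one in the V-cradle that is exactly as long as its barrel, so that it rests in both Vs and only its two tenons stick out, evenly, past the cradle's ends. Set each rung down rather than dropping it, and leave the mallet and the glue bottle where they are.

Things in the scene. Friction and masses are not known exactly. Their poses are not given: they have to be found in the camera images.
- rung_1: The shortest of four loose beech stool rungs: round barrel 90 mm long, 24 mm thick, with a 15 mm thick, 20 mm long tenon on each end. Origin: its middle, on its axis, 59 mm above the bench at the start; x along the rung, y, z roll with it. Lies in V notches, 80 mm apart, across the two 58 mm high boards of the fixed green rack (50 mm free between; base 12 mm thick).
- cradle_1: The shortest of four dark wooden V-cradles fixed 80 mm apart on the 12 mm thick grey jig board, made for rung_1: base 90 mm long, 48 wide, 10 thick, an upright 12 mm thick board at each end with a 90-degree V, 32 mm wide, its bottom 30 and top 46 mm above the base's underside. Origin: centre of that underside; x along it, z up. A seated rung_1 has its axis 47 mm above the origin.
- rung_2: The second shortest of four loose beech stool rungs: round barrel 125 mm long, 28 mm thick, with a 15 mm thick, 20 mm long tenon on each end. Origin: its middle, on its axis, 62 mm above the bench at the start; x along the rung, y, z roll with it. Lies in V notches, 80 mm apart, across the two 58 mm high boards of the fixed green rack (50 mm free between; base 12 mm thick).
- cradle_2: The second shortest of four dark wooden V-cradles fixed 80 mm apart on the 12 mm thick grey jig board, made for rung_2: base 125 mm long, 48 wide, 10 thick, an upright 12 mm thick board at each end with a 90-degree V, 32 mm wide, its bottom 30 and top 46 mm above the base's underside. Origin: centre of that underside; x along it, z up. A seated rung_2 has its axis 50 mm above the origin.
- rung_3: The second longest of four loose beech stool rungs: round barrel 160 mm long, 32 mm thick, with a 15 mm thick, 20 mm long tenon on each end. Origin: its middle, on its axis, 65 mm above the bench at the start; x along the rung, y, z roll with it. Lies in V notches, 80 mm apart, across the two 58 mm high boards of the fixed green rack (50 mm free between; base 12 mm thick).
- cradle_3: The second longest of four dark wooden V-cradles fixed 80 mm apart on the 12 mm thick grey jig board, made for rung_3: base 160 mm long, 48 wide, 10 thick, an upright 12 mm thick board at each end with a 90-degree V, 32 mm wide, its bottom 30 and top 46 mm above the base's underside. Origin: centre of that underside; x along it, z up. A seated rung_3 has its axis 53 mm above the origin.
- rung_4: The longest of four loose beech stool rungs: round barrel 195 mm long, 36 mm thick, with a 15 mm thick, 20 mm long tenon on each end. Origin: its middle, on its axis, 67 mm above the bench at the start; x along the rung, y, z roll with it. Lies in V notches, 80 mm apart, across the two 58 mm high boards of the fixed green rack (50 mm free between; base 12 mm thick).
- cradle_4: The longest of four dark wooden V-cradles fixed 80 mm apart on the 12 mm thick grey jig board, made for rung_4: base 195 mm long, 48 wide, 10 thick, an upright 12 mm thick board at each end with a 90-degree V, 32 mm wide, its bottom 30 and top 46 mm above the base's underside. Origin: centre of that underside; x along it, z up. A seated rung_4 has its axis 55 mm above the origin.
- mallet: Bystander: a wooden joiner's mallet lying on the bench beyond the work, head 110 x 60 mm and 80 mm high, handle reaching 260 mm to its own +y. Origin: underside of the head's centre.
- glue: Bystander: a white plastic glue bottle with an orange cap, 60 mm in diameter, 160 mm high, standing on the bench beyond the work. Origin: centre of its underside.
Not all that is in view belongs to the job. Leave any purple or white look-alike of the rung_3 alone.

How it is judged (in metres and radians):
At the end, for the whole second after the job is handed in: Every rung rests in the V-cradle of its own length: its middle within 12 mm of the cradle's middle lengthwise and 8 mm sideways, its axis within 6 mm of the seated height and parallel to the cradle within 0.08 rad, at rest and released (x of rung_1 in the frame of cradle_1 between -0.012 and 0.012 m and y of rung_1 in the frame of cradle_1 between -0.008 and 0.008 m and z of rung_1 in the frame of cradle_1 between 0.041 and 0.053 m and angle between the x axis of rung_1 and the x axis of cradle_1, either way round below 0.08 rad and linear speed of each of rung_1, rung_2, rung_3, rung_4 below 0.02 m/s and contact force between each of rung_1, rung_2, rung_3, rung_4 and the fingers below 0.05 N and x of rung_2 in the frame of cradle_2 between -0.012 and 0.012 m and y of rung_2 in the frame of cradle_2 between -0.008 and 0.008 m and z of rung_2 in the frame of cradle_2 between 0.0438 and 0.0558 m and angle between the x axis of rung_2 and the x axis of cradle_2, either way round below 0.08 rad and x of rung_3 in the frame of cradle_3 between -0.012 and 0.012 m and y of rung_3 in the frame of cradle_3 between -0.008 and 0.008 m and z of rung_3 in the frame of cradle_3 between 0.0466 and 0.0586 m and angle between the x axis of rung_3 and the x axis of cradle_3, either way round below 0.08 rad and x of rung_4 in the frame of cradle_4 between -0.012 and 0.012 m and y of rung_4 in the frame of cradle_4 between -0.008 and 0.008 m and z of rung_4 in the frame of cradle_4 between 0.0495 and 0.0615 m and angle between the x axis of rung_4 and the x axis of cradle_4, either way round below 0.08 rad); the robot touches nothing.
It fails at once if a rung is let fall from more than about 30 mm above its seat ((height (world z) of rung_1 above 0.089 m and contact force between rung_1 and anything else below 0.001 N) or (height (world z) of rung_2 above 0.092 m and contact force between rung_2 and anything else below 0.001 N) or (height (world z) of rung_3 above 0.095 m and contact force between rung_3 and anything else below 0.001 N) or (height (world z) of rung_4 above 0.097 m and contact force between rung_4 and anything else below 0.001 N)).
It fails at once if the mallet is pushed away by more than 25 mm or knocked over (distance of mallet from where it was at the start of the episode above 0.025 m or angle between mallet's own z axis and vertical above 0.3 rad).
It fails at once if the glue bottle is pushed away by more than 25 mm or knocked over (distance of glue from where it was at the start of the episode above 0.025 m or angle between glue's own z axis and vertical above 0.3 rad).
It also fails if it takes over 106 s, if anything falls off the work surface, if the arm or the gripper's body presses on something with over 40 N, if the wrist force passes 120 N, or if a joint passes its speed limit or range.

## Working session

There is one attempt and no reset: what is moved stays moved. The work goes in short steps, Python scripts to look and compute and a shell command to move; the robot and the scene stay as the last step left them, time stands still between calls to the robot, and variables do not carry over. Pictures are saved under pics/ and viewed, at most 14 in all, crops included, and the job is handed in when it is done.

```bash
mkdir -p pics; ls
python3 - <<'E'
from cell import env, eyes
import cv2
print(env.state(), env.pinch_z)
for n in ("scene","top"):
    p=eyes.read_camera(n); cv2.imwrite(f"pics/{n}0.png",p["pixels"][:,:,::-1])
    print(n,p["fx"],p["cx"],p["cy"],p["extrinsics"])
    for k in ("rung_1","cradle_1"):
        for f in ("spot_point","boxes_of"):
            print(k,f,[([round(float(v)) for v in d["centre"]],round(d["score"],2)) for d in getattr(eyes,f)(k,p)])
E
```

```text
pics
{'t': 0.0, 'joints': array([-1.30556504e+00,  4.91555579e-01,  1.55950516e+00, -3.67480153e-05,
        1.09170253e+00, -1.05584664e-01]), 'qvel': array([-6.68726785e-05,  1.24847204e-04,  2.45793734e-04, -5.39486280e-04,
       -3.26848460e-03,  2.57977667e-04]), 'tau': array([-1.51951386e-03, -6.12638354e+01, -2.58179086e+01,  6.92676427e-02,
        4.82246862e-02, -9.55320866e-05]), 'eef_pos': array([ 226.42179567, -582.20322126,  175.74507012]), 'tcp_rot': array([-3.14042512e+00, -9.09600544e-05,  3.70832855e-01]), 'ft_force': array([ 0.24280936, -0.94388659,  0.10654683]), 'moment': array([ 0.02971194,  0.02459088, -0.06502392]), 'grip_force': 0.0, 'opening': 0.9978907043551961} -18.8
scene 379.84107213479115 276.2518301560186 209.60932079255116 [[ 7.39753067e-02  9.97258958e-01  1.49137619e-03  5.52573418e+01]
 [ 7.71980863e-01 -5.63176312e-02 -6.33146011e-01 -3.64519142e+02]
 [-6.31326540e-01  4.79884842e-02 -7.74030946e-01  1.54034047e+03]
 [ 0.00000000e+00  0.00000000e+00  0.00000000e+00  1.00000000e+00]]
rung_1 spot_point [([204, 194], 0.88), ([212, 246], 0.77), ([212
[... 452 characters left out ...]
203.0233988183542 [[ 1.67978410e-02 -9.99842924e-01 -5.65325209e-03 -9.18477008e+01]
 [-9.82841228e-01 -1.54729539e-02 -1.83803448e-01  5.08218130e+02]
 [ 1.83687105e-01  8.64375033e-03 -9.82946760e-01  1.52179315e+03]
 [ 0.00000000e+00  0.00000000e+00  0.00000000e+00  1.00000000e+00]]
rung_1 spot_point [([200, 281], 0.81), ([213, 428], 0.66), ([209, 336], 0.61), ([202, 306], 0.57), ([212, 361], 0.56)]
rung_1 boxes_of [([204, 309], 0.86), ([211, 428], 0.81), ([210, 338], 0.73), ([196, 280], 0.7), ([209, 365], 0.6)]
cradle_1 spot_point [([207, 124], 0.94), ([210, 207], 0.72), ([216, 178], 0.57)]
cradle_1 boxes_of [([205, 125], 0.91), ([214, 175], 0.78), ([209, 154], 0.63), ([211, 203], 0.63)]
```

Run:
```python
import cv2
a=cv2.imread("pics/top0.png"); cv2.imwrite("pics/top0c.png",cv2.resize(a[130:290,90:460],None,fx=2.15,fy=2.15,interpolation=cv2.INTER_CUBIC))
```

```text
(no output)
```

View pics/top0.png

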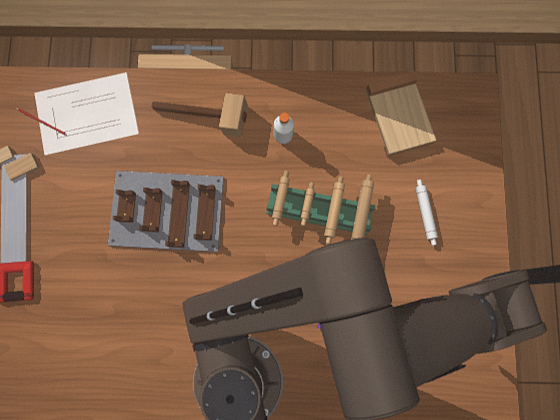

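View pics/top0c.png

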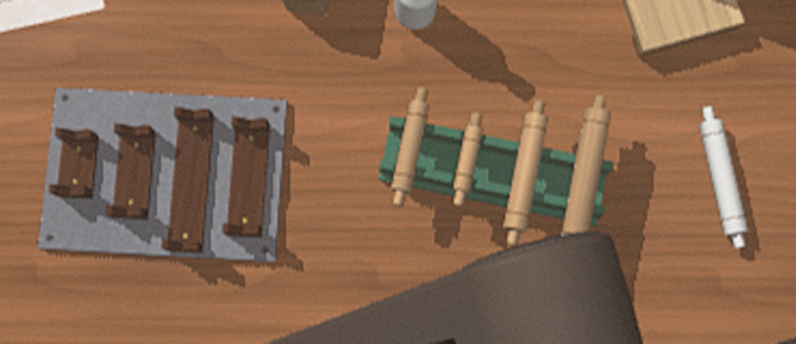

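View pics/scene0.png

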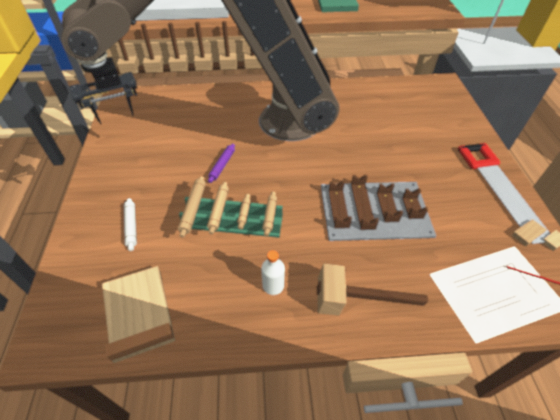

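The top view shows the rungs left to right at columns 281, 307, 336 and 361, apparently 2, 1, 3, 4. The cradles at columns 124, 152, 179 and 205 are 1, 2, 4, 3. The white look-alike is at column 428 and the purple one is near the base. Next I'll measure in world coordinates.

```bash
cat > h.py <<'E'
import numpy as np, cv2
from cell import env, eyes
def proj(p,uv,z):
    """pixels (col,row) -> world xy at height z"""
    uv=np.atleast_2d(uv).astype(float); E=p["extrinsics"]; R,t=E[:3,:3],E[:3,3]
    d=np.c_[(uv[:,0]-p["cx"])/p["fx"],(uv[:,1]-p["cy"])/p["fy"],np.ones(len(uv))]@R
    c=-R.T@t
    return (c+d*((z-c[2])/d[:,2])[:,None])[:,:2]
def rect(p,mask,z):
    v,u=np.nonzero(mask); w=proj(p,np.c_[u,v],z).astype(np.float32)
    (c,s,a)=cv2.minAreaRect(w)
    if s[0]<s[1]: s=s[::-1]; a+=90
    return np.round(c,1),np.round(s,0),round((a+90)%180-90,1)   # angle deg of long axis to x
def report(cam,zr=63,zc=40):
    p=eyes.read_camera(cam)
    for k,z in (("rung_1",zr),("cradle_1",zc)):
        for d in eyes.cut_out(k,p):
            if d["score"]>.4: print(cam,k,"px",np.round(d["centre"]),"s",round(d["score"],2),*rect(p,d["mask"],z))
        zo=zr if k[0]=="r" else 12
        for d in eyes.spot_point(k,p):
            if d["score"]>.4: print("   spot",np.round(d["centre"]),round(d["score"],2),np.round(proj(p,d["centre"][::-1],zo)[0],1))
    return p
E
python3 - <<'E'
from h import *
report("top"); report("scene")
E
```

```text
top rung_1 px [208. 337.] s 0.71 [ 488.7 -270.4] [197.  32.] -10.2
top rung_1 px [211. 428.] s 0.7 [ 485.3 -537.7] [192.  33.] 11.7
top rung_1 px [198. 281.] s 0.68 [ 522.6 -114.7] [165.  27.] -11.6
top rung_1 px [209. 359.] s 0.61 [ 499.9 -355.4] [200.  37.] -11.4
top rung_1 px [206. 307.] s 0.52 [ 505.6 -192.7] [128.  26.] -11.0
   spot [213. 361.] 0.93 [ 480.4 -349.9]
   spot [216. 427.] 0.92 [ 475.2 -540.2]
   spot [209. 334.] 0.87 [ 492.5 -271.5]
   spot [201. 306.] 0.84 [ 513.4 -190.5]
   spot [198. 282.] 0.61 [ 521.2 -118.9]
top cradle_1 px [212. 204.] s 0.83 [480.5 107.8] [168.  56.] -3.6
top cradle_1 px [216. 176.] s 0.76 [473.9 187.7] [197.  52.] -2.6
top cradle_1 px [206. 124.] s 0.65 [494.9 347.6] [96. 59.] -2.5
top cradle_1 px [211. 154.] s 0.65 [485.  268.8] [131.  58.] -2.6
   spot [216. 180.] 0.91 [473.2 184.5]
   spot [207. 124.] 0.88 [498.  355.3]
   spot [209. 156.] 0.85 [491.5 260.3]
   spot [211. 204.] 0.73 [489.9 112.6]
scene rung_1 px [206. 191.] s 0.98 [ 478.3 -351.2] [238.  41.] -10.7
scene rung_1 px [227. 127.] s 0.91 [ 537.2 -531.1] [198.  31.] 11.3
scene r
[... 279 characters left out ...]
04. 194.] 0.95 [ 474.  -347.5]
   spot [165. 219.] 0.82 [ 307.8 -271.4]
   spot [211. 245.] 0.72 [ 516.7 -188.9]
   spot [210. 270.] 0.71 [ 515.5 -114.1]
   spot [224. 129.] 0.69 [ 542.1 -532.3]
   spot [211. 411.] 0.66 [551.1 314.9]
   spot [208. 221.] 0.55 [ 496.3 -263.3]
scene cradle_1 px [203. 385.] s 0.92 [491.9 268.7] [156.  65.] -1.6
scene cradle_1 px [206. 414.] s 0.87 [503. 349.] [130.  75.] -2.7
scene cradle_1 px [205. 338.] s 0.82 [486.9 107. ] [187.  55.] -2.3
scene cradle_1 px [204. 363.] s 0.73 [480.7 187.3] [226.  59.] -2.6
   spot [208. 410.] 0.95 [498.7 344.5]
   spot [209. 339.] 0.94 [486.9 113. ]
   spot [208. 361.] 0.83 [488.3 183.9]
   spot [206. 389.] 0.79 [489.  274.7]
```

Both cameras agree. The rungs lie at about -11°, with 2 at (522,-114), 1 at (508,-192), 3 at (490,-271) and 4 at (476,-350). The cradles lie at about -2.7°, with 1 at (495,348), 2 at (486,268), 4 at (476,188) and 3 at (482,108). First move: rise and turn the tool to yaw -11.2°.

```bash
cat >> h.py <<'E'
def delta(x,y,z,yaw):
    """shift in tool axes (units) once turned to yaw (deg), turn units, from the current pose to TCP target"""
    s=env.state(); cur=np.degrees(s["tcp_rot"][2]); d=np.array([x,y,z])-s["eef_pos"]; c=np.radians(yaw)
    turn=-((yaw-cur+180)%360-180)/5
    print("t",round(s["t"],2),"tcp",np.round(s["eef_pos"],1),"yaw",round(cur,1),"open",round(s["opening"],2),"tool shift",np.round(np.array([d[0]*np.cos(c)+d[1]*np.sin(c),d[0]*np.sin(c)-d[1]*np.cos(c),-d[2]])/60,2),"turn",round(turn,2))
E
python3 -m inch '[[[0,0,-0.3],1,-0.3],[[0,0,-0.3],1,-0.3],[[0,0,-0.3],1,-0.3],[[0,0,-0.3],1,-0.3],[[0,0,-0.3],1,-0.3],[[0,0,0],1,-0.3],[[0,0,0],0.48,-0.3],[[0,0,0],0,-0.3],[[0,0,0],0,-0.3],[[0,0,0],0,-0.3]]'
python3 -c "
from h import *
delta(476,-350,265,-11.2)"
```

```text
t: 2.25
eef_pos: [226.5, -582.5, 266.3]
tcp_rot: [-3.142, 0.0, -0.194]
ft_force: [-0.4, -0.1, -0.1]
opening: 0.652
grip_force: 0.0
t 2.25 tcp [ 226.5 -582.5  266.3] yaw -11.1 open 0.65 tool shift [ 3.33 -4.61  0.02] turn 0.01
```

```bash
python3 -m inch '[[[0.55,-0.77,0],0,-0.3],[[0.55,-0.77,0],0,-0.3],[[0.55,-0.77,0],0,-0.3],[[0.55,-0.77,0],0,-0.3],[[0.55,-0.77,0],0,-0.3],[[0.55,-0.77,0],0,-0.3],[[0,0,0],0,-0.3],[[0,0,0],0,-0.3],[[0,0,0],0,-0.3],[[0,0,0],0,-0.3]]'
python3 - <<'E'
from h import *
delta(476,-350,265,-11.2)
p=report("wrist"); cv2.imwrite("pics/w1.png",p["pixels"][:,:,::-1]); print(p["fx"],p["extrinsics"])
E
```

```text
t: 3.5
eef_pos: [473.7, -349.7, 266.4]
tcp_rot: [3.141, -0.0, -0.196]
ft_force: [1.0, -0.3, -0.1]
opening: 0.65
grip_force: 0.0
t 3.5 tcp [ 473.7 -349.7  266.4] yaw -11.2 open 0.65 tool shift [ 0.04 -0.    0.02] turn -0.01
wrist rung_1 px [ 98. 436.] s 0.93 [ 502.7 -533. ] [181.  32.] 10.8
wrist rung_1 px [156. 200.] s 0.83 [ 495.6 -271.7] [192.  33.] -11.1
wrist rung_1 px [155.  59.] s 0.76 [ 523.8 -115. ] [166.  32.] -11.1
wrist rung_1 px [160. 129.] s 0.63 [ 508.6 -195. ] [131.  26.] -10.8
wrist rung_1 px [309. 252.] s 0.6 [ 281.5 -282.7] [170.  29.] -23.5
   spot [160.  56.] 0.95 [ 528.2 -116.5]
   spot [160. 274.] 0.92 [ 481.4 -350.3]
   spot [163. 130.] 0.82 [ 509.3 -195.1]
   spot [106. 435.] 0.73 [ 504.8 -528.3]
   spot [164. 201.] 0.71 [ 492.8 -270.8]
   spot [335. 251.] 0.63 [ 269.4 -279. ]
378.80907821239373 [[-1.94247266e-01 -9.80952422e-01 -5.88253338e-04 -2.50475009e+02]
 [-9.41128742e-01  1.86192219e-01  2.82150934e-01  4.52985608e+02]
 [-2.76667114e-01  5.53606695e-02 -9.59369848e-01  6.28404916e+02]
 [ 0.00000000e+00  0.00000000e+00  0.00000000e+00  1.00000000e+00]]
```

View pics/w1.png

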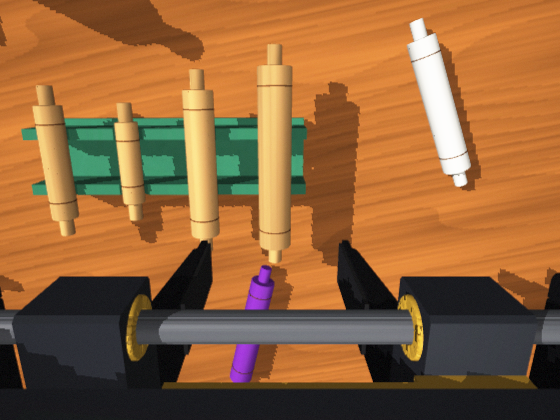

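The wrist view shows rung 4 from (274,44) to (276,263), rung 1 from (124,103) to (136,221) and rung 2 from (44,85) to (68,236). Rung 3's top end is at (196,69). I'll compute the middles from these.

Run:
```python
from h import *
p=eyes.read_camera("wrist")
for n,a,b,z in ((4,(274,44),(276,263),67),(1,(124,103),(136,221),59),(2,(44,85),(68,236),62),(3,(196,69),(205,258),65)):
    q=proj(p,[a,b],z); d=q[0]-q[1]; print(n,np.round(q.mean(0),1),np.round(np.hypot(*d)),np.round(np.degrees(np.arctan2(d[1],d[0])),1), "by top end",np.round(q[0]-(dict(zip((1,2,3,4),(65,82.5,100,117.5)))[n])*np.array([np.cos(.194),-np.sin(.194)]),1))
delta(476.5,-350,67-19,-11.2)
```

```text
4 [ 480.2 -350.6] 239.0 -10.6 by top end [ 482.4 -349.9]
1 [ 507.5 -192.1] 132.0 -11.5 by top end [ 508.6 -192.8]
2 [ 523.3 -113.6] 168.0 -11.4 by top end [ 524.7 -114.3]
3 [ 487.2 -268.8] 210.0 -11.6 by top end [ 491.9 -270.6]
t 3.8 tcp [ 474.2 -349.1  266.4] yaw -11.2 open 0.65 tool shift [0.04 0.01 3.64] turn 0.0
```

```bash
python3 -m inch '[[[0.1,0.02,0.6],0,-0.3],[[0,0,0.6],0,-0.3],[[0,0,0.6],0,-0.3],[[0,0,0.6],0,-0.3],[[0,0,0.5],0,-0.3],[[0,0,0.4],0,-0.3],[[0,0,0.2],0,-0.3],[[0,0,0.14],0,-0.3],[[0,0,0],0,-0.3],[[0,0,0],0,-0.3]]'
python3 -c "
from h import *
delta(480,-350.5,48,-11.2)"
```

```text
t: 5.05
eef_pos: [480.4, -351.5, 48.7]
tcp_rot: [3.141, -0.001, -0.195]
ft_force: [1.0, 0.6, 0.2]
opening: 0.652
grip_force: 0.0
t 5.05 tcp [ 480.4 -351.5   48.7] yaw -11.2 open 0.65 tool shift [-0.01 -0.01  0.01] turn 0.01
```

```bash
python3 -m inch '[[[0,0,0],0,1],[[0,0,0],0,1],[[0,0,0],0,1],[[0,0,0],0,1],[[0,0,0],0,1],[[0,0,0],0,1],[[0,0,0],0,1],[[0,0,0],0,1],[[0,0,0],0,1],[[0,0,0],0,1]]'
```

```text
t: 6.3
eef_pos: [480.1, -351.2, 47.9]
tcp_rot: [3.142, -0.0, -0.195]
ft_force: [0.3, 0.1, 0.1]
opening: 0.005
grip_force: 0.0
```

The fingers shut on nothing, so I need to look.

Run:
```python
from h import *
for n in("wrist","scene"):
    p=eyes.read_camera(n); a=p["pixels"][:,:,::-1]
    if n=="scene": a=cv2.resize(a[120:280,90:310],None,fx=3.5,fy=3.5)
    cv2.imwrite(f"pics/{n}2.png",a)
print(env.state()["joints"])
```

```text
[-7.42653672e-01  6.02077883e-01  1.75829377e+00 -4.87034657e-05
  7.81072347e-01  1.02288582e+00]
```

View pics/wrist2.png

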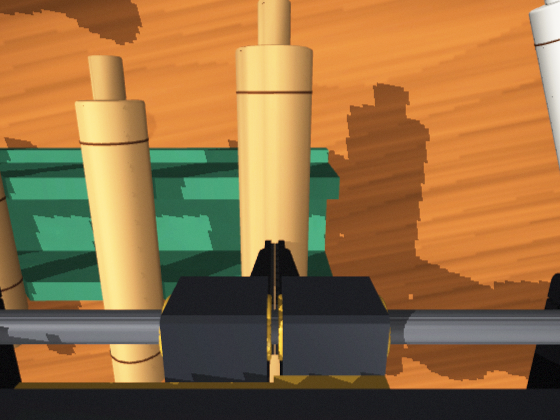

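View pics/scene2.png

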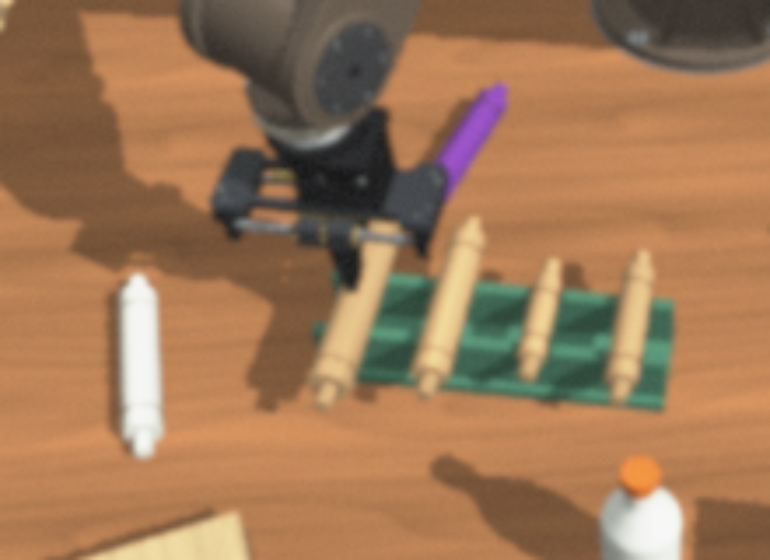

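Run:
```python
from h import *
s=env.state()
p=eyes.read_camera("wrist"); E=p["extrinsics"]; print("cam",np.round(-E[:3,:3].T@E[:3,3]))
def px(X):
    c=E[:3,:3]@X+E[:3,3]; return np.round([p["fx"]*c[0]/c[2]+p["cx"],p["fy"]*c[1]/c[2]+p["cy"],c[2]])
print("tcp",px(s["eef_pos"]),"pinch",px(s["eef_pos"]+[0,0,19]))
u=np.array([np.cos(.194),-np.sin(.194),0]);v=np.array([u[1],-u[0],0])
m=np.array([480.5,-350.5,67])
for z in(67,87):print(z,"far barrel",px(m+97.5*u+18*v+[0,0,z-67]),px(m+97.5*u-18*v+[0,0,z-67]),"tenon end",px(m+117.5*u+[0,0,z-67]))
for k in(-118,-97,-40,0,40):print(k,px(m+k*u+[0,0,18]))
```

```text
cam [ 558. -366.  256.]
tcp [275. 233. 222.] pinch [275. 246. 204.]
67 far barrel [312.  51. 177.] [235.  51. 177.] tenon end [273.   3. 171.]
87 far barrel [317.  46. 157.] [230.  46. 157.] tenon end [273.  -8. 152.]
-118 [274. 446. 220.]
-97 [274. 417. 214.]
-40 [273. 330. 198.]
0 [273. 259. 187.]
40 [273. 180. 176.]
```

```bash
python3 - <<'E'
from h import *
s=env.state()
p=eyes.read_camera("scene"); E=p["extrinsics"]
def px(X):
    c=E[:3,:3]@X+E[:3,3]; q=np.array([p["fx"]*c[0]/c[2]+p["cx"],p["fy"]*c[1]/c[2]+p["cy"]]); return np.round((q-[90,120])*3.5)
for z in (0,20,40,60):print("tcp+",z,px(s["eef_pos"]+[0,0,z]))
u=np.array([np.cos(.194),-np.sin(.194),0]);m=np.array([480.5,-350.5,67])
for k in(-117.5,0,117.5):print(k,px(m+k*u))
E
python3 -m inch '[[[0,0,0],0,-0.3],[[0,0,0],0,-0.3],[[0,0,0],0,-0.3],[[0,0,0],0,-0.3],[[0,0,0],0,-0.3],[[0,0,0],0,-0.3],[[0,0,-0.3],0,-0.3],[[0,0,-0.4],0,-0.3],[[0,0,-0.4],0,-0.3],[[0,0,-0.4],0,-0.3]]'
python3 - <<'E'
from h import *
p=eyes.read_camera("wrist"); cv2.imwrite("pics/w3.png",p["pixels"][:,:,::-1])
report("top",67)
E
```

```text
tcp+ 0 [360. 309.]
tcp+ 20 [357. 294.]
tcp+ 40 [353. 279.]
tcp+ 60 [349. 264.]
-117.5 [390. 200.]
0 [358. 295.]
117.5 [321. 404.]
t: 7.75
eef_pos: [480.0, -351.2, 138.7]
tcp_rot: [3.142, -0.0, -0.195]
ft_force: [-0.8, 0.1, 0.9]
opening: 0.65
grip_force: 0.0
top rung_1 px [220. 430.] s 0.91 [ 484.8 -537.7] [190.  34.] 9.7
top rung_1 px [203. 308.] s 0.8 [ 505.4 -192.7] [129.  25.] -12.3
top rung_1 px [190. 337.] s 0.75 [ 547.1 -279.7] [81. 28.] -9.5
top rung_1 px [215. 176.] s 0.71 [469.  182.6] [195.  54.] -3.4
top rung_1 px [194. 282.] s 0.57 [ 532.5 -116.8] [135.  27.] -11.2
   spot [211. 428.] 0.88 [ 488.7 -544.4]
   spot [199. 283.] 0.86 [ 517.2 -122.9]
   spot [212. 335.] 0.73 [ 482.4 -274.5]
   spot [201. 309.] 0.55 [ 513.7 -197.3]
top cradle_1 px [198. 206.] s 0.94 [511.3 105.4] [103.  51.] 0.1
top cradle_1 px [215. 176.] s 0.86 [474.  189.7] [204.  56.] -2.1
top cradle_1 px [206. 122.] s 0.82 [494.2 346.5] [95. 56.] -2.3
top cradle_1 px [209. 154.] s 0.71 [484.7 267.5] [131.  61.] -2.6
   spot [212. 205.] 0.74 [486.8 111.6]
   spot [213. 156.] 0.72 [481.4 258.8]
   spot [206. 124.] 0.68 [500.7 355.8]
   spot [216. 177.] 0.67 [472.1 195.3]
```

View pics/w3.png

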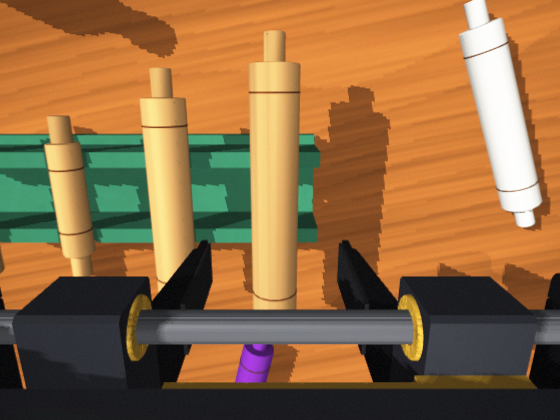

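The wrist pictures show the fingertips lying over the rung, with the barrel not moved. The real tips therefore look about 30–40 mm higher than the reported TCP. At a reported z of about 22 the tips are clear of the rack base whichever is true, so I'll try closing there.

```bash
python3 -m inch '[[[0,0,0.5],0,-0.3],[[0,0,0.5],0,-0.3],[[0,0,0.4],0,-0.3],[[0,0,0.3],0,-0.3],[[0,0,0.1],0,-0.3],[[0,0,0.1],0,-0.3],[[0,0,0.05],0,-0.3],[[0,0,0],0,-0.3],[[0,0,0],0,-0.3],[[0,0,0],0,-0.3]]'
python3 - <<'E'
from h import *
p=eyes.read_camera("scene"); a=p["pixels"][150:250,140:260,::-1]; cv2.imwrite("pics/s4.png",cv2.resize(a,None,fx=6,fy=6,interpolation=cv2.INTER_CUBIC))
E
```

```text
t: 9.3
eef_pos: [480.2, -351.3, 21.3]
tcp_rot: [3.141, -0.0, -0.195]
ft_force: [-0.3, 0.6, 0.0]
opening: 0.652
grip_force: 0.0
```

View pics/s4.png

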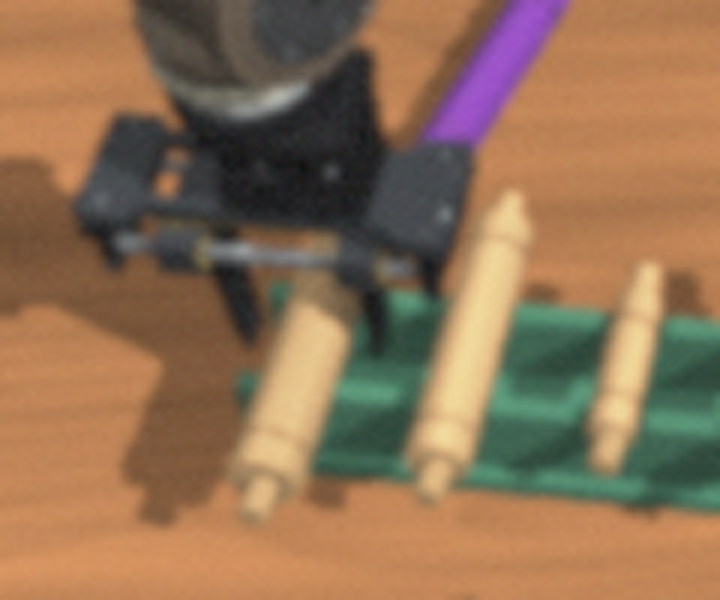

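In this view the fingers straddle rung 4, with tips at (182,207) and (202,208) in full-picture pixels. That puts them at z of about 50, or 30–40 mm above the reported TCP. I'll close here.

```bash
python3 -m inch '[[[0,0,0],0,1],[[0,0,0],0,1],[[0,0,0],0,1],[[0,0,0],0,1],[[0,0,0],0,1],[[0,0,0],0,1],[[0,0,0],0,1],[[0,0,0],0,1],[[0,0,0],0,1],[[0,0,0],0,1]]'
```

```text
t: 10.6
eef_pos: [480.1, -351.1, 20.9]
tcp_rot: [-3.141, 0.0, -0.195]
ft_force: [0.0, 4.1, 1.4]
opening: 0.374
grip_force: 30.0
```

Rung 4 is held: opening 35.5 mm, 30 N. Lift it, then travel.

```bash
python3 -m inch '[[[0,0,-0.05],0,1],[[0,0,-0.1],0,1],[[0,0,-0.15],0,1],[[0,0,-0.2],0,1],[[0,0,-0.3],0,1],[[0,0,-0.3],0,1],[[0,0,-0.3],0,1],[[0,0,-0.3],0,1],[[0,0,-0.2],0,1],[[0,0,-0.1],0,1]]'
python3 - <<'E'
from h import *
delta(476,188,141,-2.7)
delta(476,188,141,-11.2)
E
```

```text
t: 11.85
eef_pos: [480.1, -351.3, 141.8]
tcp_rot: [3.141, -0.001, -0.195]
ft_force: [-0.4, -0.2, -1.2]
opening: 0.371
grip_force: 30.0
t 11.85 tcp [ 480.1 -351.3  141.8] yaw -11.2 open 0.37 tool shift [-0.49 -8.98  0.01] turn -1.69
t 11.85 tcp [ 480.1 -351.3  141.8] yaw -11.2 open 0.37 tool shift [-1.81 -8.8   0.01] turn 0.01
```

```bash
python3 -m inch '[[[0,0,0],-0.85,1],[[0,0,0],-0.85,1],[[0,-0.5,0],0,1],[[-0.05,-0.8,0],0,1],[[-0.05,-0.9,0],0,1],[[-0.05,-0.9,0],0,1],[[-0.05,-0.9,0],0,1],[[-0.05,-0.9,0],0,1],[[-0.05,-0.7,0],0,1],[[-0.05,-0.3,0],0,1]]'
python3 - <<'E'
from h import *
delta(476,188,141,-2.7)
p=report("wrist",67,50); cv2.imwrite("pics/w5.png",p["pixels"][:,:,::-1])
E
```

```text
t: 13.1
eef_pos: [475.1, 5.1, 140.8]
tcp_rot: [3.142, 0.0, -0.044]
ft_force: [0.9, -0.7, -1.2]
opening: 0.374
grip_force: 30.0
t 13.1 tcp [475.1   5.1 140.8] yaw -2.5 open 0.37 tool shift [-0.13 -3.05 -0.  ] turn 0.03
wrist rung_1 px [114. 436.] s 0.98 [ 524.9 -112.9] [166.  30.] -11.1
wrist rung_1 px [174. 275.] s 0.81 [459.5   6.5] [309.  64.] -2.5
wrist rung_1 px [381. 525.] s 0.45 [ 296.4 -213.4] [21.  8.] -22.7
   spot [269. 273.] 0.79 [416.2   9.4]
   spot [126. 435.] 0.77 [ 525.5 -114.5]
wrist cradle_1 px [218.   7.] s 0.8 [478.8 221.4] [109.  19.] -14.1
wrist cradle_1 px [179.  66.] s 0.74 [475.5 181. ] [200.  71.] -4.3
wrist cradle_1 px [178. 156.] s 0.69 [484.4 106.8] [158.  62.] -1.7
   spot [182. 159.] 0.71 [480.9 111.2]
   spot [187.  73.] 0.64 [479.5 190.2]
```

View pics/w5.png

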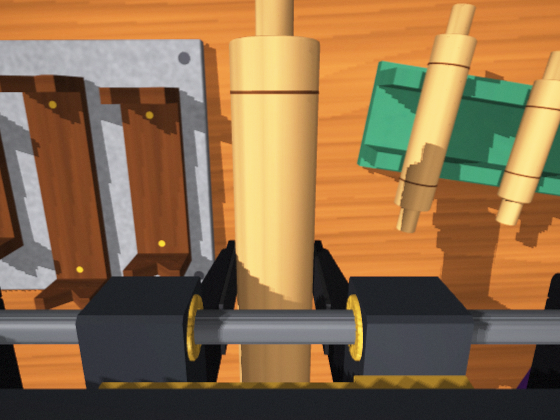

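The wrist view shows rung 4 held straight, with its far barrel end at row 40. Cradle 4's screws are at (53,104) and (80,269), and cradle 3's at (149,115) and (162,243). I'll project the screw midpoints at z of about 22.

Run:
```python
from h import *
p=eyes.read_camera("wrist")
for n,a,b in ((4,(53,104),(80,269)),(3,(149,115),(162,243))):
    for z in(22,):
        q=proj(p,[a,b],z); d=q[0]-q[1]; print(n,z,np.round(q.mean(0),1),np.round(np.hypot(*d)),np.round(np.degrees(np.arctan2(d[1],d[0])),1))
# upright outer top corners of cradle 3/4 far uprights (z 58)
print("far top edges c3,c4",np.round(proj(p,[(100,89),(180,88),(84,78)],58),1))
# held rung: far barrel end
print("rung barrel far end at z187",np.round(proj(p,[(275,40)],187+12),1), np.round(env.state()["eef_pos"],1))
```

```text
4 22 [478.6 187.7] 151.0 -2.4
3 22 [483.7 107.7] 116.0 -2.0
far top edges c3,c4 [[563.3 127.4]
 [561.3  68.4]
 [571.5 137.7]]
rung barrel far end at z187 [[573.4  -1.9]] [475.7   2.3 140.9]
```

```bash
python3 -m inch '[[[-0.02,-0.5,0],0,1],[[-0.02,-0.8,0],0,1],[[-0.02,-0.8,0],0,1],[[-0.02,-0.6,0],0,1],[[-0.02,-0.39,0],0,1],[[0,0,0.3],0,1],[[0,0,0.4],0,1],[[0,0,0.4],0,1],[[0,0,0.3],0,1],[[0,0,0.2],0,1]]'
python3 - <<'E'
from h import *
delta(478,188,21,-2.5)
E
```

```text
t: 14.65
eef_pos: [478.4, 187.9, 44.0]
tcp_rot: [3.141, 0.001, -0.048]
ft_force: [0.1, 0.3, -2.2]
opening: 0.37
grip_force: 30.0
t 14.65 tcp [478.4 187.9  44. ] yaw -2.7 open 0.37 tool shift [-0.01 -0.    0.38] turn -0.05
```

```bash
python3 -m inch '[[[0,0,0.1],0,1],[[0,0,0.1],0,1],[[0,0,0.05],0,1],[[0,0,0.05],0,1],[[0,0,0.03],0,1],[[0,0,0.03],0,1],[[0,0,0],0,1],[[0,0,0],0,1],[[0,0,0],0,1],[[0,0,0],0,1]]'
python3 - <<'E'
from h import *
delta(478,188,21,-2.5)
p=eyes.read_camera("wrist"); cv2.imwrite("pics/w6.png",p["pixels"][:,:,::-1])
E
```

```text
t: 15.9
eef_pos: [478.1, 188.8, 23.3]
tcp_rot: [3.142, -0.0, -0.046]
ft_force: [0.6, 0.3, -2.1]
opening: 0.373
grip_force: 30.0
t 15.9 tcp [478.1 188.8  23.3] yaw -2.7 open 0.37 tool shift [-0.    0.01  0.04] turn -0.03
```

View pics/w6.png

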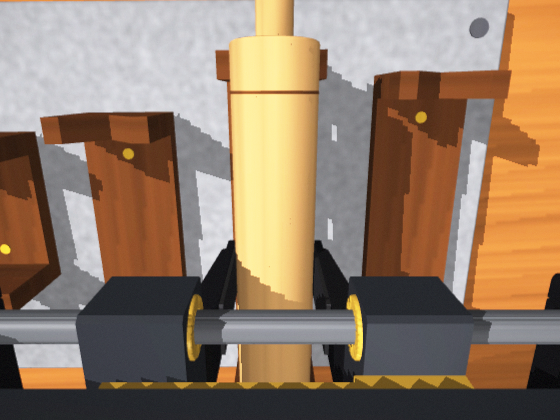

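The wrist view shows rung 4 over cradle 4. The upright spans columns 217–327 at row 50 and the barrel end is at row 40, columns 231–319. I'll check the lengthwise alignment numerically and lower to contact.

```bash
python3 - <<'E'
from h import *
p=eyes.read_camera("wrist")
print("upright outer top edge",np.round(proj(p,[(217,50),(327,50)],58),1),"barrel end, side & top",np.round(proj(p,[(231,43),(319,43)],69),1),np.round(proj(p,[(275,37)],87),1))
for n,a,b in ((2,(128,154),(128,154)),(3,(421,117),(421,117)),(1,(5,249),(5,249))): print(n,"far screw",np.round(proj(p,[a],22),1))
E
python3 -m inch '[[[0,0,0.03],0,1],[[0,0,0.02],0,1],[[0,0,0.02],0,1],[[0,0,0],0,1],[[0,0,0],0,1],[[0,0,0],0,1],[[0,0,0],0,1],[[0,0,0],0,1],[[0,0,0],0,1],[[0,0,0],0,1]]'
```

```text
upright outer top edge [[575.9 209.4]
 [573.7 162.4]] barrel end, side & top [[577.  202.1]
 [575.4 167. ]] [[576.1 184.6]]
2 far screw [[528.3 268.5]]
3 far screw [[541. 107.]]
1 far screw [[474.9 350.9]]
t: 17.25
eef_pos: [478.5, 189.5, 20.7]
tcp_rot: [-3.141, -0.002, -0.046]
ft_force: [-6.8, 4.5, 21.3]
opening: 0.375
grip_force: 30.0
```

Aligned within about 2 mm and seated (21 N contact). Release and rise.

```bash
python3 -m inch '[[[0,0,-0.02],0,-0.3],[[0,0,0],0,-0.3],[[0,0,0],0,-0.3],[[0,0,0],0,-0.3],[[0,0,0],0,-0.3],[[0,0,-0.2],0,-0.3],[[0,0,-0.4],0,-0.3],[[0,0,-0.5],0,-0.3],[[0,0,-0.5],0,-0.3],[[0,0,-0.4],0.7,-0.3]]'
python3 - <<'E'
from h import *
delta(491,-270.5,141,-11.2)
E
```

```text
t: 18.5
eef_pos: [478.2, 188.9, 142.4]
tcp_rot: [-3.141, -0.001, -0.109]
ft_force: [0.5, 0.0, -0.5]
opening: 0.65
grip_force: 0.0
t 18.5 tcp [478.2 188.9 142.4] yaw -6.2 open 0.65 tool shift [1.7  7.47 0.02] turn 1.0
```

```bash
python3 -m inch '[[[0,0,0],1,-0.3],[[0.21,0.93,0],0,-0.3],[[0.21,0.93,0],0,-0.3],[[0.21,0.93,0],0,-0.3],[[0.21,0.93,0],0,-0.3],[[0.21,0.93,0],0,-0.3],[[0.21,0.93,0],0,-0.3],[[0.21,0.93,0],0,-0.3],[[0.21,0.93,0],0,-0.3],[[0.02,0.03,0],0,-0.3]]'
python3 - <<'E'
from h import *
p=report("wrist",72,50)
delta(491,-270.5,19,-11.2)
E
```

```text
t: 19.75
eef_pos: [491.1, -273.9, 140.8]
tcp_rot: [3.141, -0.001, -0.199]
ft_force: [0.3, 1.0, -0.1]
opening: 0.65
grip_force: 0.0
wrist rung_1 px [185. 270.] s 0.94 [ 495.1 -272.1] [192.  31.] -11.1
wrist rung_1 px [192. 169.] s 0.79 [ 511.3 -197.3] [127.  25.] -11.1
wrist rung_1 px [363. 331.] s 0.76 [ 338.3 -291.3] [44. 28.] -23.3
wrist rung_1 px [180.  66.] s 0.59 [ 532.5 -122.2] [146.  32.] -11.1
wrist rung_1 px [ 38. 556.] s 0.49 [ 558.9 -482.3] [32.  5.] 0.6
   spot [198. 168.] 0.95 [ 509.8 -195. ]
   spot [200. 271.] 0.92 [ 492.6 -270.9]
   spot [191.  70.] 0.56 [ 529.5 -123.9]
t 20.0 tcp [ 491.4 -269.4  140.7] yaw -11.1 open 0.65 tool shift [-0.    0.02  2.03] turn 0.02
```

```bash
python3 -m inch '[[[0,0.02,0.4],0,-0.3],[[0,0,0.6],0,-0.3],[[0,0,0.5],0,-0.3],[[0,0,0.36],0,-0.3],[[0,0,0.15],0,-0.3],[[0,0,0.05],0,-0.3],[[0,0,0],0,1],[[0,0,0],0,1],[[0,0,0],0,1],[[0,0,0],0,1]]'
python3 - <<'E'
from h import *
delta(491,-270.5,17,-11.2)
E
```

```text
t: 21.25
eef_pos: [491.3, -271.7, 17.0]
tcp_rot: [3.142, -0.0, -0.195]
ft_force: [0.4, 1.6, 2.3]
opening: 0.331
grip_force: 30.0
t 21.25 tcp [ 491.3 -271.7   17. ] yaw -11.2 open 0.33 tool shift [-0.01 -0.02  0.  ] turn 0.01
```

```bash
python3 -m inch '[[[0,0,0],0,1],[[0,0,-0.05],0,1],[[0,0,-0.1],0,1],[[0,0,-0.2],0,1],[[0,0,-0.3],0,1],[[0,0,-0.4],0,1],[[0,0,-0.4],0,1],[[0,0,-0.4],0,1],[[0,0,-0.2],-0.85,1],[[0,0,0],-0.85,1]]'
python3 - <<'E'
from h import *
delta(483,107.8,17,-2.6)
E
```

```text
t: 22.5
eef_pos: [491.5, -272.1, 141.6]
tcp_rot: [3.14, -0.002, -0.044]
ft_force: [-0.2, 0.2, -0.7]
opening: 0.324
grip_force: 30.0
t 22.5 tcp [ 491.5 -272.1  141.6] yaw -2.5 open 0.32 tool shift [-0.43 -6.32  2.08] turn 0.02
```

```bash
python3 -m inch '[[[-0.05,-0.5,0],0,1],[[-0.05,-0.8,0],0,1],[[-0.05,-0.9,0],0,1],[[-0.05,-0.9,0],0,1],[[-0.05,-0.9,0],0,1],[[-0.05,-0.9,0],0,1],[[-0.05,-0.8,0],0,1],[[-0.05,-0.4,0],0,1],[[-0.03,-0.22,0],0,1],[[0,0,0],0,1]]'
python3 - <<'E'
from h import *
delta(483,107.8,17,-2.6)
E
python3 -m inch '[[[0,0,0.2],0,1],[[0,0,0.3],0,1],[[0,0,0.4],0,1],[[0,0,0.4],0,1],[[0,0,0.3],0,1],[[0,0,0.2],0,1],[[0,0,0.1],0,1],[[0,0,0.06],0,1],[[0,0,0],0,1],[[0,0,0],0,1]]'
python3 - <<'E'
from h import *
delta(483,107.8,17,-2.6)
p=eyes.read_camera("wrist"); cv2.imwrite("pics/w7.png",p["pixels"][:,:,::-1])
E
```

```text
t: 23.75
eef_pos: [483.0, 108.4, 140.0]
tcp_rot: [3.142, -0.0, -0.045]
ft_force: [0.2, 0.0, -1.4]
opening: 0.331
grip_force: 30.0
t 23.75 tcp [483.  108.4 140. ] yaw -2.6 open 0.33 tool shift [0.   0.01 2.05] turn -0.0
t: 25.0
eef_pos: [483.2, 108.2, 22.5]
tcp_rot: [-3.142, -0.001, -0.046]
ft_force: [-0.3, -1.1, -1.5]
opening: 0.33
grip_force: 30.0
t 25.0 tcp [483.2 108.2  22.5] yaw -2.6 open 0.33 tool shift [-0.    0.01  0.09] turn -0.01
```

View pics/w7.png

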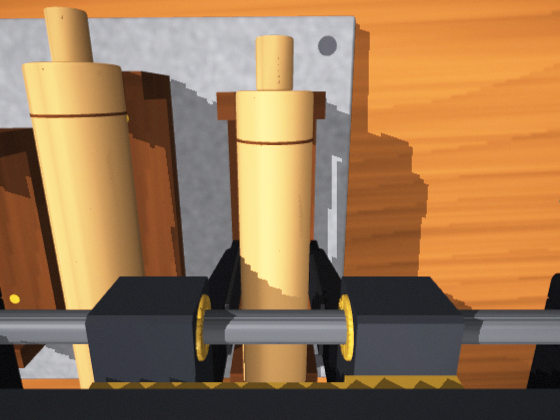

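The wrist view shows rung 3 with its barrel end at rows 93–97, over cradle 3's upright at row 93, columns 217–326. Rung 4 at the left has barrel end corners at (25,68) and (123,68), and its upright's right edge is at (170,78). Numbers:

```bash
python3 - <<'E'
from h import *
p=eyes.read_camera("wrist")
print("c3 upright edge",np.round(proj(p,[(217,93),(326,93)],58),1),"r3 barrel end",np.round(proj(p,[(237,97),(313,97)],68),1),"top",np.round(proj(p,[(275,91)],86),1))
print("r4 end side corners z67",np.round(proj(p,[(25,68),(122,68)],67),1),"top z85",np.round(proj(p,[(70,63)],85),1),"tenon end",np.round(proj(p,[(66,10)],69),1),"c4 upright right corner",np.round(proj(p,[(170,78)],58),1))
E
python3 -m inch '[[[0,0,0.04],0,1],[[0,0,0.03],0,1],[[0,0,0.02],0,1],[[0,0,0.01],0,1],[[0,0,0],0,1],[[0,0,0],0,1],[[0,0,0],0,1],[[0,0,0],0,1],[[0,0,0],0,1],[[0,0,0],0,1]]'
```

```text
c3 upright edge [[563.4 130.2]
 [561.2  82.5]] r3 barrel end [[561.3 120.6]
 [559.9  89.1]] top [[562.9 104.8]]
r4 end side corners z67 [[576.7 206.4]
 [574.8 166.8]] top z85 [[576.  178.6]] tenon end [[596.8 184.4]] c4 upright right corner [[570.5 150. ]]
t: 26.35
eef_pos: [483.3, 108.8, 17.2]
tcp_rot: [-3.141, -0.001, -0.046]
ft_force: [-3.6, 5.5, 18.6]
opening: 0.33
grip_force: 30.0
```

```bash
python3 -m inch '[[[0,0,-0.02],0,-0.3],[[0,0,0],0,-0.3],[[0,0,0],0,-0.3],[[0,0,0],0,-0.3],[[0,0,-0.1],0,-0.3],[[0,0,-0.3],0,-0.3],[[0,0,-0.5],0,-0.3],[[0,0,-0.5],0,-0.3],[[0,0,-0.5],0.7,-0.3],[[0,0,-0.15],1,-0.3]]'
python3 - <<'E'
from h import *
delta(523.5,-114.5,141,-11.2)
E
```

```text
t: 27.6
eef_pos: [483.6, 108.2, 142.4]
tcp_rot: [-3.141, -0.003, -0.197]
ft_force: [-0.9, 0.3, -0.2]
opening: 0.651
grip_force: 0.0
t 27.6 tcp [483.6 108.2 142.4] yaw -11.3 open 0.65 tool shift [1.37 3.51 0.02] turn -0.02
```

```bash
python3 -m inch '[[[0.2,0.5,0],0,-0.3],[[0.3,0.75,0],0,-0.3],[[0.3,0.8,0],0,-0.3],[[0.3,0.8,0],0,-0.3],[[0.2,0.5,0],0,-0.3],[[0.07,0.16,0],0,-0.3],[[0,0,0],0,-0.3],[[0,0,0],0,-0.3],[[0,0,0],0,-0.3],[[0,0,0],0,-0.3]]'
python3 - <<'E'
from h import *
p=report("wrist",69,50)
delta(523.5,-114.5,14,-11.2)
E
```

```text
t: 28.85
eef_pos: [522.9, -113.7, 140.4]
tcp_rot: [3.141, -0.0, -0.194]
ft_force: [0.8, -1.1, 0.1]
opening: 0.651
grip_force: 0.0
wrist rung_1 px [186. 277.] s 0.87 [ 525. -115.] [163.  28.] -10.6
wrist rung_1 px [265.  16.] s 0.68 [514.6  94.2] [100.  36.] -22.6
wrist rung_1 px [190. 376.] s 0.61 [ 511.  -191.3] [128.  24.] -11.0
   spot [292.  23.] 0.91 [484.8 105.8]
   spot [192. 276.] 0.89 [ 528.9 -115.5]
wrist cradle_1 px [232.  47.] s 0.93 [525.5  80. ] [89. 48.] 5.1
   spot [265.  57.] 0.76 [483.3 110.5]
t 29.1 tcp [ 522.9 -114.2  140.3] yaw -11.1 open 0.65 tool shift [0.01 0.   2.11] turn 0.01
```

```bash
python3 -m inch '[[[0.02,0.01,0.4],0,-0.3],[[0,0,0.6],0,-0.3],[[0,0,0.55],0,-0.3],[[0,0,0.36],0,-0.3],[[0,0,0.15],0,-0.3],[[0,0,0.05],0,-0.3],[[0,0,0],0,1],[[0,0,0],0,1],[[0,0,0],0,1],[[0,0,0],0,1]]'
python3 -m inch '[[[0,0,0],0,1],[[0,0,-0.05],0,1],[[0,0,-0.1],0,1],[[0,0,-0.2],0,1],[[0,0,-0.3],0,1],[[0,0,-0.4],0,1],[[0,0,-0.4],0,1],[[0,0,-0.4],0,1],[[0,0,-0.2],-0.85,1],[[0,0,0],-0.85,1]]'
python3 - <<'E'
from h import *
delta(486,268.3,14,-2.6)
E
```

```text
t: 30.35
eef_pos: [524.1, -115.2, 14.0]
tcp_rot: [3.141, -0.001, -0.195]
ft_force: [0.4, 2.9, 1.7]
opening: 0.288
grip_force: 30.4
t: 31.6
eef_pos: [524.4, -115.3, 138.6]
tcp_rot: [3.141, -0.003, -0.044]
ft_force: [0.4, -0.3, -1.8]
opening: 0.288
grip_force: 30.0
t 31.6 tcp [ 524.4 -115.3  138.6] yaw -2.5 open 0.29 tool shift [-0.93 -6.36  2.08] turn 0.02
```

```bash
python3 -m inch '[[[-0.1,-0.5,0],0,1],[[-0.11,-0.8,0],0,1],[[-0.11,-0.9,0],0,1],[[-0.11,-0.9,0],0,1],[[-0.11,-0.9,0],0,1],[[-0.11,-0.9,0],0,1],[[-0.11,-0.8,0],0,1],[[-0.11,-0.4,0],0,1],[[-0.06,-0.26,0],0,1],[[0,0,0],0,1]]'
python3 -m inch '[[[0,0,0.2],0,1],[[0,0,0.3],0,1],[[0,0,0.4],0,1],[[0,0,0.4],0,1],[[0,0,0.3],0,1],[[0,0,0.2],0,1],[[0,0,0.12],0,1],[[0,0,0.06],0,1],[[0,0,0],0,1],[[0,0,0],0,1]]'
python3 - <<'E'
from h import *
delta(486,268.3,14,-2.6)
p=eyes.read_camera("wrist"); cv2.imwrite("pics/w8.png",p["pixels"][:,:,::-1])
E
```

```text
t: 32.85
eef_pos: [485.7, 269.0, 137.0]
tcp_rot: [3.142, -0.0, -0.045]
ft_force: [0.4, 0.6, -1.1]
opening: 0.289
grip_force: 30.0
t: 34.1
eef_pos: [486.1, 268.7, 18.3]
tcp_rot: [-3.141, -0.001, -0.046]
ft_force: [-0.5, -0.0, -0.3]
opening: 0.293
grip_force: 30.0
t 34.1 tcp [486.1 268.7  18.3] yaw -2.6 open 0.29 tool shift [-0.    0.01  0.07] turn -0.01
```

View pics/w8.png

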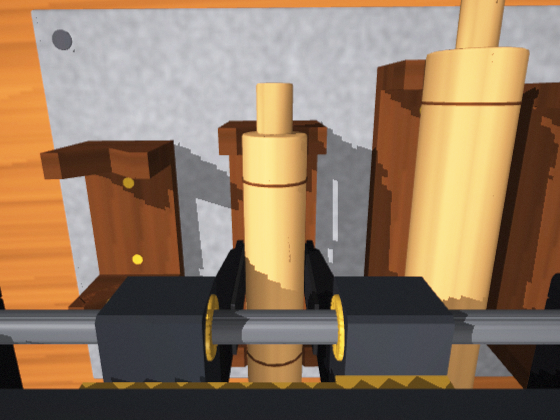

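Rung 2 has its barrel end corners at (243,138) and (307,138), and cradle 2's upright outer edge is at row 124, columns 219–326. Cradle 1's screws are at (128,183) and (137,259).

Run:
```python
from h import *
p=eyes.read_camera("wrist")
print("c2 upright outer edge",np.round(proj(p,[(219,124),(326,122)],58),1),"r2 barrel end side",np.round(proj(p,[(243,138),(307,138)],66),1),"top",np.round(proj(p,[(275,132)],80),1))
q=proj(p,[(128,183),(137,259)],22);print("c1",np.round(q.mean(0),1),np.hypot(*(q[0]-q[1])))
print("c1 far upright edge z58",np.round(proj(p,[(44,154),(176,142)],58),1))
print("r2 tenon tip top",np.round(proj(p,[(274,84)],74),1))
```

```text
c2 upright outer edge [[553.2 290.4]
 [551.9 243.6]] r2 barrel end side [[547.5 279.6]
 [546.3 252.6]] top [[550.8 266. ]]
c1 [498.  349.8] 45.915622869369734
c1 far upright edge z58 [[543.6 369.8]
 [546.3 310.1]]
r2 tenon tip top [[568.4 265.5]]
```

```bash
python3 -m inch '[[[0.04,0,0.03],0,1],[[0,0,0.03],0,1],[[0,0,0.02],0,1],[[0,0,0.01],0,1],[[0,0,0],0,1],[[0,0,0],0,1],[[0,0,0],0,1],[[0,0,0],0,1],[[0,0,0],0,1],[[0,0,0],0,1]]'
```

```text
t: 35.45
eef_pos: [488.9, 269.2, 13.8]
tcp_rot: [-3.14, -0.002, -0.046]
ft_force: [-3.0, 2.4, 15.7]
opening: 0.289
grip_force: 30.0
```

```bash
python3 -m inch '[[[0,0,-0.02],0,-0.3],[[0,0,0],0,-0.3],[[0,0,0],0,-0.3],[[0,0,0],0,-0.3],[[0,0,-0.1],0,-0.3],[[0,0,-0.3],0,-0.3],[[0,0,-0.5],0,-0.3],[[0,0,-0.5],0,-0.3],[[0,0,-0.5],0.7,-0.3],[[0,0,-0.15],1,-0.3]]'
python3 - <<'E'
from h import *
delta(508.5,-193,139,-11.2)
E
```

```text
t: 36.7
eef_pos: [488.9, 268.8, 139.0]
tcp_rot: [-3.14, -0.003, -0.197]
ft_force: [-0.4, 0.2, -0.5]
opening: 0.65
grip_force: 0.0
t 36.7 tcp [488.9 268.8 139. ] yaw -11.3 open 0.65 tool shift [ 1.82  7.49 -0.  ] turn -0.02
```

```bash
python3 -m inch '[[[0.15,0.5,0],0,-0.3],[[0.2,0.9,0],0,-0.3],[[0.23,0.93,0],0,-0.3],[[0.23,0.93,0],0,-0.3],[[0.23,0.93,0],0,-0.3],[[0.23,0.93,0],0,-0.3],[[0.23,0.93,0],0,-0.3],[[0.2,0.8,0],0,-0.3],[[0.12,0.64,0],0,-0.3],[[0,0,0],0,-0.3]]'
python3 - <<'E'
from h import *
p=report("wrist",66,50)
delta(508.5,-193,11,-11.2)
E
```

```text
t: 37.95
eef_pos: [508.3, -195.7, 136.8]
tcp_rot: [3.141, -0.0, -0.198]
ft_force: [-0.3, 0.3, -0.1]
opening: 0.649
grip_force: 0.0
wrist rung_1 px [194. 272.] s 0.96 [ 509.7 -193.3] [130.  24.] -12.0
   spot [200. 270.] 0.71 [ 509.1 -192.4]
t 38.2 tcp [ 508.5 -192.4  136.9] yaw -11.1 open 0.65 tool shift [0.   0.01 2.1 ] turn 0.02
```

```bash
python3 -m inch '[[[0.02,0.01,0.4],0,-0.3],[[0,0,0.6],0,-0.3],[[0,0,0.55],0,-0.3],[[0,0,0.35],0,-0.3],[[0,0,0.15],0,-0.3],[[0,0,0.05],0,-0.3],[[0,0,0],0,1],[[0,0,0],0,1],[[0,0,0],0,1],[[0,0,0],0,1]]'
python3 -m inch '[[[0,0,0],0,1],[[0,0,-0.05],0,1],[[0,0,-0.1],0,1],[[0,0,-0.2],0,1],[[0,0,-0.3],0,1],[[0,0,-0.4],0,1],[[0,0,-0.4],0,1],[[0,0,-0.4],0,1],[[0,0,-0.2],-0.85,1],[[0,0,0],-0.85,1]]'
python3 - <<'E'
from h import *
delta(498,349,11,-2.6)
E
```

```text
t: 39.45
eef_pos: [509.6, -194.4, 11.0]
tcp_rot: [3.141, -0.0, -0.195]
ft_force: [-0.4, -0.4, -0.2]
opening: 0.29
grip_force: 0.0
t: 40.7
eef_pos: [509.9, -194.6, 135.7]
tcp_rot: [3.14, -0.002, -0.044]
ft_force: [-1.5, 0.2, 0.2]
opening: 0.243
grip_force: 30.0
t 40.7 tcp [ 509.9 -194.6  135.7] yaw -2.5 open 0.24 tool shift [-0.61 -9.04  2.08] turn 0.02
```

```bash
python3 -m inch '[[[-0.06,-0.6,0],0,1],[[-0.06,-0.9,0],0,1],[[-0.06,-0.95,0],0,1],[[-0.06,-0.95,0],0,1],[[-0.06,-0.95,0],0,1],[[-0.06,-0.95,0],0,1],[[-0.06,-0.95,0],0,1],[[-0.06,-0.95,0],0,1],[[-0.06,-0.95,0],0,1],[[-0.07,-0.89,0],0,1]]'
python3 -m inch '[[[0,0,0],0,1],[[0,0,0.2],0,1],[[0,0,0.3],0,1],[[0,0,0.4],0,1],[[0,0,0.4],0,1],[[0,0,0.3],0,1],[[0,0,0.2],0,1],[[0,0,0.12],0,1],[[0,0,0.05],0,1],[[0,0,0],0,1]]'
python3 - <<'E'
from h import *
delta(498,349,11,-2.6)
p=eyes.read_camera("wrist"); cv2.imwrite("pics/w9.png",p["pixels"][:,:,::-1])
E
```

```text
t: 41.95
eef_pos: [497.8, 351.1, 134.6]
tcp_rot: [-3.141, -0.001, -0.046]
ft_force: [0.8, -0.4, -0.5]
opening: 0.242
grip_force: 30.0
t: 43.2
eef_pos: [498.2, 349.3, 15.7]
tcp_rot: [-3.141, -0.0, -0.046]
ft_force: [-1.1, -0.5, -0.5]
opening: 0.246
grip_force: 30.0
t 43.2 tcp [498.2 349.3  15.7] yaw -2.7 open 0.25 tool shift [-0.    0.    0.08] turn -0.01
```

View pics/w9.png

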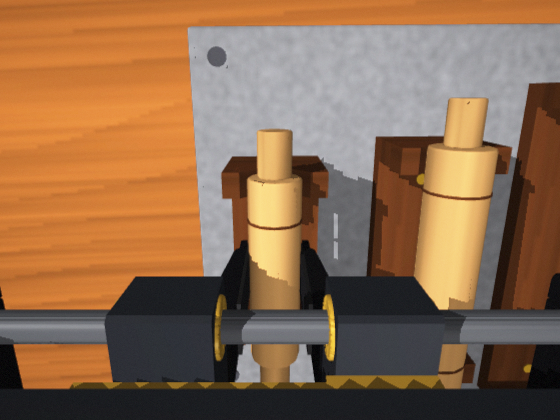

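Cradle 1's upright outer edge is at row 158, columns 230–322. Rung 1's barrel end corners are at (248,181) and (302,181). Rung 2 is seated, with barrel end corners at (427,149) and (496,149).

Run:
```python
from h import *
p=eyes.read_camera("wrist")
print("c1 outer edge",np.round(proj(p,[(230,158),(322,157)],58),1),"r1 side",np.round(proj(p,[(248,181),(302,181)],63.5),1),"top",np.round(proj(p,[(275,174)],75.5),1),"tenon",np.round(proj(p,[(274,131)],70),1))
print("r2 side",np.round(proj(p,[(427,149),(496,149)],62),1),"top",np.round(proj(p,[(458,144)],76),1),"tenon",np.round(proj(p,[(467,99)],69),1),"c2 outer edge",np.round(proj(p,[(375,137),(495,140)],58),1))
```

```text
c1 outer edge [[550.6 367. ]
 [549.2 326.3]] r1 side [[541.1 359.3]
 [540.1 335.8]] top [[546.2 347.3]] tenon [[562.7 346.9]]
r2 side [[551.3 281.8]
 [550.  252.3]] top [[555.  275.4]] tenon [[571.6 270.1]] c2 outer edge [[557.  303.2]
 [553.3 250.9]]
```

Run:
```python
from h import *
import numpy as np
p=eyes.read_camera("wrist"); a=p["pixels"].astype(int)
print("c1 edge bottom z22",np.round(proj(p,[(230,158),(322,157)],22),1))
for r in (166,168,170,172,174): print(r,np.round(proj(p,[(222,r),(328,r)],58),1).tolist())
for c in (236,312): print(c,a[152:202:2,c].sum(1).tolist())
```

```text
c1 edge bottom z22 [[544.9 371.6]
 [543.2 322.1]]
166 [[547.2, 370.9], [545.1, 323.7]]
168 [[546.3, 370.9], [544.2, 323.7]]
170 [[545.4, 371.0], [543.3, 323.7]]
172 [[544.5, 371.1], [542.4, 323.7]]
174 [[543.6, 371.2], [541.5, 323.7]]
236 [511, 506, 318, 131, 126, 126, 122, 125, 135, 118, 155, 211, 197, 192, 188, 194, 197, 198, 210, 210, 214, 221, 214, 221, 218]
312 [538, 546, 218, 126, 123, 125, 93, 74, 78, 81, 129, 148, 134, 116, 123, 126, 120, 130, 137, 128, 127, 132, 132, 135, 131]
```

The row-158 edge is the foot of the outer face, and it projects to x of about 544. That puts cradle 1's centre at about (499,349), so the rung is aligned within 1 mm. Lower it.

```bash
python3 -m inch '[[[0,0,0.03],0,1],[[0,0,0.03],0,1],[[0,0,0.02],0,1],[[0,0,0.01],0,1],[[0,0,0],0,1],[[0,0,0],0,1],[[0,0,0],0,1],[[0,0,0],0,1],[[0,0,0],0,1],[[0,0,0],0,1]]'
```

```text
t: 44.6
eef_pos: [498.1, 349.1, 11.0]
tcp_rot: [3.142, -0.0, -0.046]
ft_force: [-2.9, -1.9, 10.4]
opening: 0.246
grip_force: 30.0
```

```bash
python3 -m inch '[[[0,0,-0.01],0,-0.3],[[0,0,0],0,-0.3],[[0,0,0],0,-0.3],[[0,0,0],0,-0.3],[[0,0,-0.1],0,-0.3],[[0,0,-0.3],0,-0.3],[[0,0,-0.5],0,-0.3],[[0,0,-0.6],0,-0.3],[[0,0,-0.6],0,-0.3],[[0,0,-0.6],0,-0.3]]'
python3 -m inch '[[[-0.3,0.5,-0.4],0,-0.3],[[-0.3,0.9,-0.4],0,-0.3],[[0,0.9,-0.4],0,-0.3],[[0,0.9,0],0,-0.3],[[0,0.5,0],0,-0.3],[[0,0,0],0,-0.3],[[0,0,0],0,-0.3],[[0,0,0],0,-0.3],[[0,0,0],0,-0.3],[[0,0,0],0,-0.3]]'
python3 - <<'E'
from h import *
p=eyes.read_camera("wrist"); cv2.imwrite("pics/w10.png",p["pixels"][:,:,::-1])
report("wrist",66,50); report("scene",63)
E
```

```text
t: 45.85
eef_pos: [498.0, 349.1, 175.4]
tcp_rot: [-3.141, -0.001, -0.046]
ft_force: [0.4, 1.1, -0.3]
opening: 0.65
grip_force: 0.0
t: 47.1
eef_pos: [451.8, 129.5, 244.6]
tcp_rot: [3.141, 0.0, -0.046]
ft_force: [0.4, 0.2, -0.5]
opening: 0.651
grip_force: 0.0
wrist rung_1 px [133. 136.] s 0.84 [489.1 268.4] [165.  30.] -2.5
wrist rung_1 px [134.  59.] s 0.8 [497.6 345.5] [128.  28.] -1.8
wrist rung_1 px [136. 214.] s 0.7 [479.2 190.5] [239.  36.] -2.2
   spot [138.  60.] 0.91 [496.9 345.6]
   spot [139. 138.] 0.79 [492.2 266.2]
   spot [141. 294.] 0.79 [483.2 108.2]
   spot [150. 212.] 0.69 [477.9 193.1]
wrist cradle_1 px [133. 277.] s 0.98 [482.6 109.6] [163.  49.] -2.1
wrist cradle_1 px [133. 236.] s 0.9 [477.2 189.2] [198.  53.] -2.2
wrist cradle_1 px [135.  86.] s 0.83 [497.9 343. ] [93. 71.] -2.0
wrist cradle_1 px [137. 162.] s 0.68 [487.8 266. ] [127.  61.] -2.4
   spot [137. 288.] 0.94 [481.6 113.4]
   spot [140. 155.] 0.91 [485.1 266.9]
   spot [132.  83.] 0.9 [497.8 347.9]
   spot [142. 223.] 0.59 [478.6 187.9]
scene rung_1 px [225. 127.] s 0.87 [ 535. -531.] [195.  32.] 11.1

[... 258 characters left out ...]
1.] -2.9
scene rung_1 px [199. 419.] s 0.69 [501.7 348.1] [137.  28.] -2.8
   spot [224. 128.] 0.92 [ 541.1 -535.1]
   spot [197. 421.] 0.79 [497.3 363. ]
   spot [195. 391.] 0.71 [485.5 270.1]
   spot [200. 344.] 0.64 [494.7 121.3]
   spot [160. 221.] 0.61 [ 287.  -267.4]
   spot [194. 368.] 0.58 [473.1 199. ]
scene cradle_1 px [217. 338.] s 0.92 [488.5 109.4] [191.  59.] -1.6
scene cradle_1 px [210. 360.] s 0.84 [483.  184.4] [224.  63.] -0.6
scene cradle_1 px [204. 412.] s 0.71 [501.  346.4] [126.  65.] -2.3
scene cradle_1 px [205. 381.] s 0.61 [491.7 267.8] [163.  65.] -4.2
   spot [209. 340.] 0.72 [487.8 114.2]
   spot [207. 413.] 0.7 [495.9 352.9]
   spot [208. 363.] 0.61 [489.6 190.5]
```

View pics/w10.png

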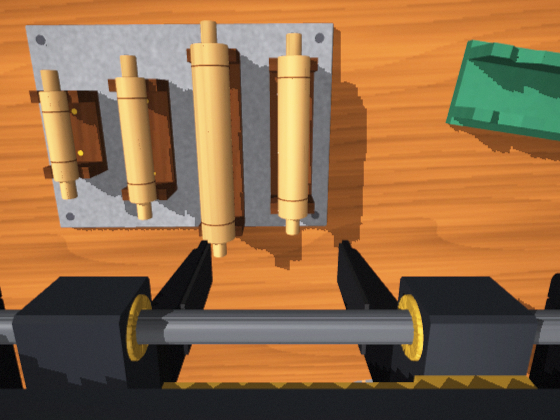

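The last wrist view shows all four rungs seated in their own cradles, at columns 59, 137, 213 and 293. Each rung's middle is within about 3 mm of its cradle's middle, they lie parallel, and the rack at the right is empty. I'm handing in.

```bash
python3 -c "
from cell import env
print(env.job_done())"
```

```text
the job is handed in; nothing more can be done
None
```

All four rungs are seated in the cradles of their own length, about 3 mm or less off-centre in the last camera views, and the job was handed in at about 47 s; no verdict was returned.

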